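Move stripped power-supply parts to the assembly rack in reverse order

ROBOT

A 6-joint arm with a two-finger parallel gripper is mounted at the origin on the work surface. World frame = base frame: x ahead of the robot, y to its left, z up, the work surface at z = 0. Lengths are in m, angles in degrees, forces in N, time in s.
With the tool pointing down it reaches from about 0.3 to 0.75 m from the base axis. Payload 8.5 kg.
Tool frame: the origin (TCP) lies at the very end of the fingers, on their centre line; the grasp point (between the pads) lies 19 mm behind it (env.hold_point_z is the distance from the TCP to the grasp point, in m); z points along the fingers, y is the line along which they close (so a half turn about z gives the same grasp; the last joint's range is limited). The gripper opens to 85 mm and grips with 20 to 120 N. Pads are 22 mm wide; open, the fingers measure 114 mm over their backs; the gripper's body (76 mm by 85 mm) begins 54 mm behind the grasp point. The pads swing forward as they close: fully open they stand 13 mm farther back than shut.
Start: joints at [52.81, 21.807, 74.336, -0, 83.858, -12.336], TCP at [0.231, 0.499, 0.231] pointing down, gripper open.
Joint ranges: [-178.18, 178.18], [-50.72, 133.34], [12.68, 142.11], [-81.47, 261.47], [9.98, 163.14], [-165.26, 165.26]. Speed limits (degrees/s): [136.94, 136.94, 180, 180, 180, 180].

INTERFACE

Orientations are given as a 3x3 rotation matrix whose columns are the frame's x, y, z axes.
In Python, from rig import env, optics gives the robot as it stands.
- The arm moves only by the shell command python3 -m jog 'ROWS' [OPENING] [FORCE]. ROWS is JSON, a list of rows, each an object with "linear": the shift along the tool's x, y, z in units of 40 mm (1.0 is 40 mm), a list of three; "roll": the turn about the tool's z in units of 5 degrees (1.0 is 5 degrees). A call has 1 to 12 rows; each row shifts and turns the commanded pose from where the row before left it, along the tool's axes as they then stand; what a row does not reach is not made up. A row lasts 1/12 s, in which the tool goes at most 41.7 mm and 7.16 degrees, less where a joint would pass 70% of its speed; a pose out of reach is approached as far as the arm can. A call is refused whole if a number of a shift passes 1 or a number of a turn 1, either way. A call with a gripper value outside its range is refused whole. OPENING is the opening, from -1 (shut) to 1 (fully open), set as the call begins (- or left out, the last holds). The fingers move at their own pace and stop on an object; FORCE is the grip in N (left out, the last holds). Time passes only in rows, so rows that do not move let the fingers close. It gives the time, the measured TCP pose, the force, the opening and the grip force at its end, in the units of the state.
- env.observe(): the state, without advancing time (a new reading comes with each control period).
- optics.get_image(name): name is "scene" or "top"; returns the picture (384x512x3 uint8, red, green, blue); there is no depth.
- optics.calibration(name): a dict with "fov_y" (degrees; the focal length in pixels is half the picture's height over the tangent of half this angle, whatever the lens; pixels are square), "cx", "cy" (the principal point, pixels), "D" ([k1, k2, p1, p2, k3] as OpenCV has them; the pictures are not rectified), "T" (4x4, takes a point from camera to world coordinates). Camera axes: x right, y down, z forward; pixel columns grow to the right and rows downward; lengths in m; the calibration is good to about 2 mm. A picture is of the moment at which its call begins. calibration takes no time and is no camera call.
- env.close_job(): hands the job in; it is judged then, once.
The state is a dict: "time_s": time; "q": joint angles; "qvel": joint speeds; "joint_efforts": joint torques, N m; "position": TCP position; "tool_rot": TCP orientation; "ft_force": force on the tool from outside, world axes, zero at the start; "wrist_torque": the same for the moment, N m; "grip_width": finger opening in m; "gripper_force": force on a finger pad.
Only numpy, scipy, OpenCV 4.12 (cv2) and the standard library are available. Lean on these libraries where they do the work, as an engineer would, in place of code of your own. Each camera call takes 0.05 s, during which the arm holds its last target. There are 200 camera calls.

TASK

The four parts stripped out of a power supply stand in a row of small blue trays; they go back in last out first. Move them over to the empty four-bay aluminium rack in reverse order: the part at the robot's left-hand end of the tray row goes into the bay at the robot's right-hand end of the rack, the next part into the bay beside that, and so on, one part in each bay. Keep each part upright, set it down gently so that it stands flat on the floor inside its bay, and let go.

Things in the scene. Friction and masses are not known exactly. Their poses are not given: they have to be found in the camera images.
- capacitor: black upright can with an aluminium top, 40 mm diameter, 50 mm tall, 0.09 kg. Mass may differ by 20 percent. Origin: centre of the underside, z up. Starts upright in its tray, turned up to 0.25 rad.
- heatsink: finned bare aluminium block, 40 mm (own x) by 44 mm (own y), 48 mm tall, 0.12 kg; treat as a solid block, any side faces can be gripped. Mass may differ by 20 percent. Origin: centre of the underside, z up. Starts upright in its tray, turned up to 0.25 rad.
- transformer: small mains transformer, dark steel core with a copper winding, 36 mm (own x) by 44 mm (own y), 42 mm tall, 0.26 kg; treat as a solid block. Mass may differ by 20 percent. Origin: centre of the underside, z up. Starts upright in its tray, turned up to 0.25 rad.
- choke: copper-wound ring upright on a black foot: foot 36 mm (own x) by 44 mm (own y), 8 mm high; ring a disc 18 mm thick (own x -9 to +9 mm), 42 mm across, centre 29 mm above the underside, total height 50 mm, 0.10 kg; grip the ring across its 18 mm. Mass may differ by 20 percent. Origin: centre of the underside, z up. Starts upright in its tray, turned up to 0.25 rad.
- tray_capacitor: square blue tray where the capacitor stands at the start, 66 mm square; four such trays are fixed at 75 mm pitch along y on a wooden strip (80 x 310 x 6 mm), in varying order. Origin: centre of its underside, 6 mm above the table; floor 8 mm above the origin, rim 3 mm wide and 5 mm above the floor. Own y runs along the row to the robot's left. Never moves: marks where the part stood.
- tray_heatsink: square blue tray where the heatsink stands at the start, 66 mm square; four such trays are fixed at 75 mm pitch along y on a wooden strip (80 x 310 x 6 mm), in varying order. Origin: centre of its underside, 6 mm above the table; floor 8 mm above the origin, rim 3 mm wide and 5 mm above the floor. Own y runs along the row to the robot's left. Never moves: marks where the part stood.
- tray_transformer: square blue tray where the transformer stands at the start, 66 mm square; four such trays are fixed at 75 mm pitch along y on a wooden strip (80 x 310 x 6 mm), in varying order. Origin: centre of its underside, 6 mm above the table; floor 8 mm above the origin, rim 3 mm wide and 5 mm above the floor. Own y runs along the row to the robot's left. Never moves: marks where the part stood.
- tray_choke: square blue tray where the choke stands at the start, 66 mm square; four such trays are fixed at 75 mm pitch along y on a wooden strip (80 x 310 x 6 mm), in varying order. Origin: centre of its underside, 6 mm above the table; floor 8 mm above the origin, rim 3 mm wide and 5 mm above the floor. Own y runs along the row to the robot's left. Never moves: marks where the part stood.
- rack: empty four-bay aluminium rack, fixed, nearer or farther than the tray row; 68 mm (own x) by 306 mm (own y, to the robot's left along the bays). Origin: centre of underside. Bay centres at own y +112.5, +37.5, -37.5, -112.5 mm, x 0; floors 10 mm above the origin. Above the floor: 3 mm dividers 15 mm high (bay 72 mm clear along y), front and back lips 5 mm high (62 mm clear along x).

How it is judged (in metres and radians):
At the end, for the whole second after the job is handed in: Each part stands upright (0.1 rad), at rest and released, on the floor of its own rack bay (height within 4 mm; within 16 mm of the bay centre across the rack, 20 mm along it), and the order along the rack is the reverse of the trays they came from: leftmost tray to rightmost bay (x of capacitor in the frame of rack between -0.016 and 0.016 m and z of capacitor in the frame of rack between 0.006 and 0.014 m and (y of capacitor in the frame of rack between 0.0925 and 0.1325 m or y of capacitor in the frame of rack between 0.0175 and 0.0575 m or y of capacitor in the frame of rack between -0.0575 and -0.0175 m or y of capacitor in the frame of rack between -0.1325 and -0.0925 m) and angle between each of capacitor, heatsink, transformer, choke's own z axis and vertical below 0.1 rad and linear speed of each of capacitor, heatsink, transformer, choke below 0.02 m/s and angular speed of each of capacitor, heatsink, transformer, choke below 0.2 rad/s and contact force between each of capacitor, heatsink, transformer, choke and the fingers below 0.1 N and x of heatsink in the frame of rack between -0.016 and 0.016 m and z of heatsink in the frame of rack between 0.006 and 0.014 m and (y of heatsink in the frame of rack between 0.0925 and 0.1325 m or y of heatsink in the frame of rack between 0.0175 and 0.0575 m or y of heatsink in the frame of rack between -0.0575 and -0.0175 m or y of heatsink in the frame of rack between -0.1325 and -0.0925 m) and x of transformer in the frame of rack between -0.016 and 0.016 m and z of transformer in the frame of rack between 0.006 and 0.014 m and (y of transformer in the frame of rack between 0.0925 and 0.1325 m or y of transformer in the frame of rack between 0.0175 and 0.0575 m or y of transformer in the frame of rack between -0.0575 and -0.0175 m or y of transformer in the frame of rack between -0.1325 and -0.0925 m) and x of choke in the frame of rack between -0.016 and 0.016 m and z of choke in the frame of rack between 0.006 and 0.014 m and (y of choke in the frame of rack between 0.0925 and 0.1325 m or y of choke in the frame of rack between 0.0175 and 0.0575 m or y of choke in the frame of rack between -0.0575 and -0.0175 m or y of choke in the frame of rack between -0.1325 and -0.0925 m) and ((y of tray_heatsink in the frame of tray_capacitor above 0.03 m and ((y of heatsink in the frame of rack below -0.075 m and y of capacitor in the frame of rack above -0.075 m) or (y of heatsink in the frame of rack below 0 m and y of capacitor in the frame of rack above 0 m) or (y of heatsink in the frame of rack below 0.075 m and y of capacitor in the frame of rack above 0.075 m))) or (y of tray_heatsink in the frame of tray_capacitor below -0.03 m and ((y of capacitor in the frame of rack below -0.075 m and y of heatsink in the frame of rack above -0.075 m) or (y of capacitor in the frame of rack below 0 m and y of heatsink in the frame of rack above 0 m) or (y of capacitor in the frame of rack below 0.075 m and y of heatsink in the frame of rack above 0.075 m)))) and ((y of tray_transformer in the frame of tray_capacitor above 0.03 m and ((y of transformer in the frame of rack below -0.075 m and y of capacitor in the frame of rack above -0.075 m) or (y of transformer in the frame of rack below 0 m and y of capacitor in the frame of rack above 0 m) or (y of transformer in the frame of rack below 0.075 m and y of capacitor in the frame of rack above 0.075 m))) or (y of tray_transformer in the frame of tray_capacitor below -0.03 m and ((y of capacitor in the frame of rack below -0.075 m and y of transformer in the frame of rack above -0.075 m) or (y of capacitor in the frame of rack below 0 m and y of transformer in the frame of rack above 0 m) or (y of capacitor in the frame of rack below 0.075 m and y of transformer in the frame of rack above 0.075 m)))) and ((y of tray_transformer in the frame of tray_heatsink above 0.03 m and ((y of transformer in the frame of rack below -0.075 m and y of heatsink in the frame of rack above -0.075 m) or (y of transformer in the frame of rack below 0 m and y of heatsink in the frame of rack above 0 m) or (y of transformer in the frame of rack below 0.075 m and y of heatsink in the frame of rack above 0.075 m))) or (y of tray_transformer in the frame of tray_heatsink below -0.03 m and ((y of heatsink in the frame of rack below -0.075 m and y of transformer in the frame of rack above -0.075 m) or (y of heatsink in the frame of rack below 0 m and y of transformer in the frame of rack above 0 m) or (y of heatsink in the frame of rack below 0.075 m and y of transformer in the frame of rack above 0.075 m)))) and ((y of tray_choke in the frame of tray_capacitor above 0.03 m and ((y of choke in the frame of rack below -0.075 m and y of capacitor in the frame of rack above -0.075 m) or (y of choke in the frame of rack below 0 m and y of capacitor in the frame of rack above 0 m) or (y of choke in the frame of rack below 0.075 m and y of capacitor in the frame of rack above 0.075 m))) or (y of tray_choke in the frame of tray_capacitor below -0.03 m and ((y of capacitor in the frame of rack below -0.075 m and y of choke in the frame of rack above -0.075 m) or (y of capacitor in the frame of rack below 0 m and y of choke in the frame of rack above 0 m) or (y of capacitor in the frame of rack below 0.075 m and y of choke in the frame of rack above 0.075 m)))) and ((y of tray_choke in the frame of tray_heatsink above 0.03 m and ((y of choke in the frame of rack below -0.075 m and y of heatsink in the frame of rack above -0.075 m) or (y of choke in the frame of rack below 0 m and y of heatsink in the frame of rack above 0 m) or (y of choke in the frame of rack below 0.075 m and y of heatsink in the frame of rack above 0.075 m))) or (y of tray_choke in the frame of tray_heatsink below -0.03 m and ((y of heatsink in the frame of rack below -0.075 m and y of choke in the frame of rack above -0.075 m) or (y of heatsink in the frame of rack below 0 m and y of choke in the frame of rack above 0 m) or (y of heatsink in the frame of rack below 0.075 m and y of choke in the frame of rack above 0.075 m)))) and ((y of tray_choke in the frame of tray_transformer above 0.03 m and ((y of choke in the frame of rack below -0.075 m and y of transformer in the frame of rack above -0.075 m) or (y of choke in the frame of rack below 0 m and y of transformer in the frame of rack above 0 m) or (y of choke in the frame of rack below 0.075 m and y of transformer in the frame of rack above 0.075 m))) or (y of tray_choke in the frame of tray_transformer below -0.03 m and ((y of transformer in the frame of rack below -0.075 m and y of choke in the frame of rack above -0.075 m) or (y of transformer in the frame of rack below 0 m and y of choke in the frame of rack above 0 m) or (y of transformer in the frame of rack below 0.075 m and y of choke in the frame of rack above 0.075 m))))); the robot touches nothing.
It fails at once if a part tipped over (more than 0.6 rad) (angle between any of capacitor, heatsink, transformer, choke's own z axis and vertical above 0.6 rad).
It fails at once if a part let fall or thrown (faster than 0.7 m/s while no finger touches it) ((linear speed of capacitor above 0.7 m/s and contact force between capacitor and the fingers below 0.05 N) or (linear speed of heatsink above 0.7 m/s and contact force between heatsink and the fingers below 0.05 N) or (linear speed of transformer above 0.7 m/s and contact force between transformer and the fingers below 0.05 N) or (linear speed of choke above 0.7 m/s and contact force between choke and the fingers below 0.05 N)).
It also fails if it takes over 96 s, if anything falls off the work surface, if the arm or the gripper's body presses on something with over 40 N, if the wrist force passes 120 N, or if a joint passes its speed limit or range.

## Working session

There is one attempt and no reset: what is moved stays moved. The work goes in short steps, Python scripts to look and compute and a shell command to move; the robot and the scene stay as the last step left them, time stands still between calls to the robot, and variables do not carry over. Pictures are saved under pics/ and viewed, at most 14 in all, crops included, and the job is handed in when it is done.

```bash
mkdir -p pics && python3 - <<'E'
from rig import env,optics
import cv2,numpy as np
for n in ("top","scene"):
    cv2.imwrite(f"pics/{n}0.png",cv2.cvtColor(optics.get_image(n),cv2.COLOR_RGB2BGR))
    c=optics.calibration(n);print(n,{k:np.round(v,4).tolist() for k,v in c.items()})
s=env.observe();print(s['time_s'],s['position'],np.round(s['tool_rot'],3),s['grip_width'],env.hold_point_z)
E
```

```text
top {'fov_y': 42.8367, 'cx': 255.235, 'cy': 178.7052, 'D': [-0.2123, 0.0, 0.0, 0.0, 0.0], 'T': [[-0.0171, -0.9839, 0.1781, 0.3641], [-0.9999, 0.0164, -0.0055, -0.0245], [0.0025, -0.1782, -0.984, 0.951], [0.0, 0.0, 0.0, 1.0]]}
scene {'fov_y': 42.9623, 'cx': 252.7194, 'cy': 188.4246, 'D': [-0.0238, 0.0, 0.0, 0.0, 0.0], 'T': [[-0.2554, 0.7769, -0.5755, 1.141], [0.9666, 0.1933, -0.1681, 0.1563], [-0.0193, -0.5993, -0.8003, 0.8609], [0.0, 0.0, 0.0, 1.0]]}
0.1 [0.23104234 0.49884012 0.23077507] [[-0.907  0.42  -0.001]
 [ 0.42   0.907 -0.001]
 [ 0.    -0.001 -1.   ]] 0.08515167617351199 0.0187
```

View pics/top0.png

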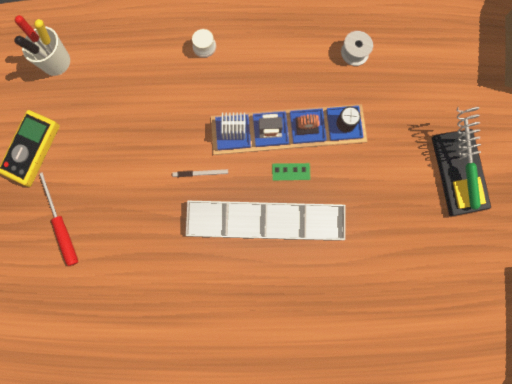

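View pics/scene0.png

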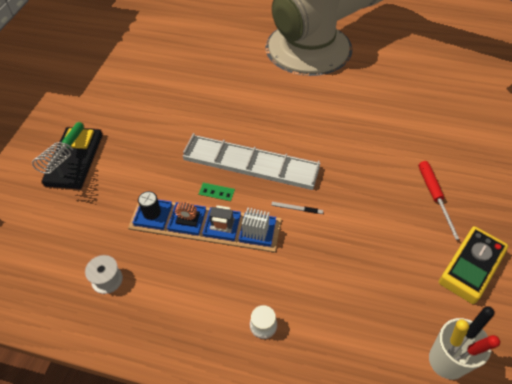

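The top view shows, from the robot's left: heatsink (233,125), transformer (270,125), choke (308,123), capacitor (349,118). The rack is nearer the robot, around (265,220). Next I'll enlarge both areas.

```bash
python3 - <<'E'
import cv2
a=cv2.imread("pics/top0.png")
cv2.imwrite("pics/c1.png",cv2.resize(a[98:160,205:371],None,fx=4.8,fy=4.8,interpolation=cv2.INTER_CUBIC))
cv2.imwrite("pics/c2.png",cv2.resize(a[194:246,180:352],None,fx=4.6,fy=4.6,interpolation=cv2.INTER_CUBIC))
E
```

```text
(no output)
```

View pics/c1.png

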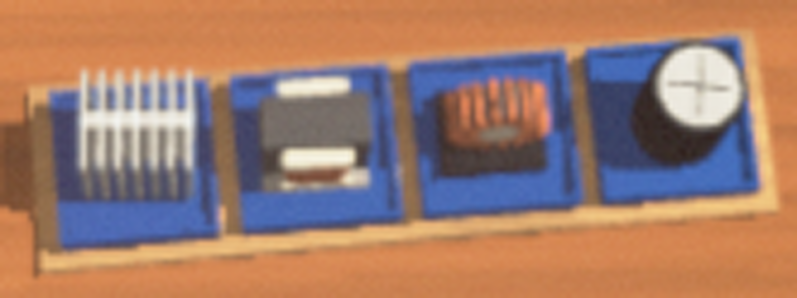

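View pics/c2.png

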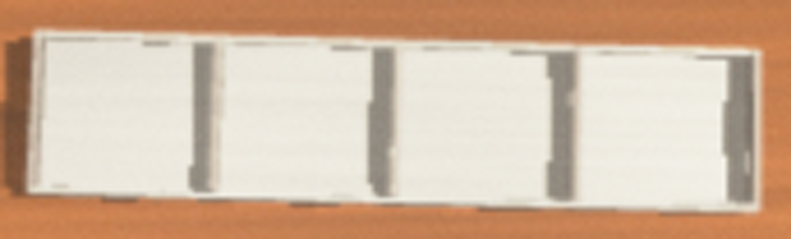

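```bash
cat > h.py <<'E'
import cv2,numpy as np
from rig import env,optics
from scipy.optimize import least_squares
def cam(n):
    c=optics.calibration(n);h=384
    f=h/2/np.tan(np.radians(c['fov_y'])/2)
    K=np.array([[f,0,c['cx']],[0,f,c['cy']],[0,0,1]]);Ti=np.linalg.inv(np.array(c['T']))
    return K,np.array(c['D']),Ti
def proj(P,n="top"):
    K,D,Ti=cam(n)
    return cv2.projectPoints(np.float64(P).reshape(-1,1,3),cv2.Rodrigues(Ti[:3,:3])[0],Ti[:3,3],K,D)[0].reshape(-1,2)
def place(p,L):
    c,s=np.cos(p[2]),np.sin(p[2]);L=np.float64(L)
    return np.c_[p[0]+c*L[:,0]-s*L[:,1],p[1]+s*L[:,0]+c*L[:,1],L[:,2]]
def fit(L,px,p0,n="top"):
    px=np.float64(px)
    r=least_squares(lambda p:(proj(place(p,L),n)-px).ravel(),p0);return r.x,np.sqrt(np.mean(r.fun**2))
def rect(hx,hy,z): return [[hx,hy,z],[hx,-hy,z],[-hx,-hy,z],[-hx,hy,z]]  # TL TR BR BL in top picture
def show(a,p,hx,hy,z0,z1,col):
    A=[np.round(proj(place(p,rect(hx,hy,z)))*4).astype(np.int32) for z in(z0,z1)]
    for q in A: cv2.polylines(a,[q],True,col,1,cv2.LINE_AA)
def report():
    s=env.observe();print(s['time_s'],np.round(s['position'],4),np.round(s['tool_rot'][:,1],3),s['grip_width'],s['gripper_force'])
E
cat > m1.py <<'E'
from h import *
c1=lambda P:[(205+(u+.5)/4.8-.5,98+(v+.5)/4.8-.5) for u,v in P]
c2=lambda P:[(180+(u+.5)/4.6-.5,194+(v+.5)/4.6-.5) for u,v in P]
R={}
R['strip']=fit(rect(.04,.155,.006),c1([(28,87),(752,32),(778,210),(40,270)]),[.5,0,0])
R['rack']=fit(rect(.034,.153,.025),c2([(35,30),(760,50),(760,210),(28,192)]),[.35,0,0])
def box(hx,hy,h,pts): 
    t=rect(hx,hy,.014+h)[:2]+rect(hx,hy,.014)[2:]; return fit(t,c1(pts),[.5,0,0])
R['heat']=box(.02,.022,.048,[(80,70),(192,70),(192,197),(83,197)])
R['trafo']=box(.018,.022,.042,[(262,90),(370,90),(370,188),(262,188)])
R['choke']=fit([[.009,0,.064],[-.018,.022,.014],[-.018,-.022,.014]],c1([(497,78),(442,170),(545,173)]),[.5,0,0])
r=fit([[0,0,.064]],c1([(699,87)]),[.5,0,0]);R['cap']=r
for k,(p,e) in R.items(): print(k,np.round(p[:2],4),round(np.degrees(p[2]),1),round(e,2))
S=R['strip'][0]
for i,k in enumerate(['heat','trafo','choke','cap']):
    print(k,'tray',np.round(place(S,[[0,.1125-.075*i,0]])[0],4),'bay',np.round(place(R['rack'][0],[[0,-.1125+.075*i,.01]])[0],4))
a=cv2.resize(cv2.imread("pics/top0.png"),None,fx=4,fy=4,interpolation=cv2.INTER_CUBIC)
show(a,R['strip'][0],.04,.155,.006,.006,(0,255,255));show(a,R['rack'][0],.034,.153,.015,.025,(0,0,255))
for i in range(4): show(a,[*place(S,[[0,.1125-.075*i,0]])[0][:2],S[2]],.033,.033,.019,.019,(255,255,0))
show(a,R['heat'][0],.02,.022,.014,.062,(0,255,0));show(a,R['trafo'][0],.018,.022,.014,.056,(0,255,0))
show(a,R['choke'][0],.009,.021,.064,.064,(255,0,255));show(a,R['choke'][0],.018,.022,.014,.022,(0,255,0));show(a,R['cap'][0],.02,.02,.014,.064,(0,255,0))
cv2.imwrite("pics/o1.png",a[390:970,720:1500])
E
python3 m1.py
```

```text
strip [ 0.6369 -0.0985] 3.9 0.18
rack [ 0.4519 -0.0484] -2.5 0.69
heat [0.6346 0.0115] -1.7 0.22
trafo [ 0.6321 -0.0609] -0.1 1.23
choke [ 0.6408 -0.1339] 0.8 0.7
cap [ 0.6439 -0.2129] 0.0 0.0
heat tray [0.6292 0.0137 0.    ] bay [ 0.447  -0.1608  0.01  ]
trafo tray [ 0.6343 -0.0611  0.    ] bay [ 0.4503 -0.0859  0.01  ]
choke tray [ 0.6394 -0.1359  0.    ] bay [ 0.4536 -0.0109  0.01  ]
cap tray [ 0.6445 -0.2107  0.    ] bay [0.4569 0.064  0.01  ]
```

View pics/o1.png

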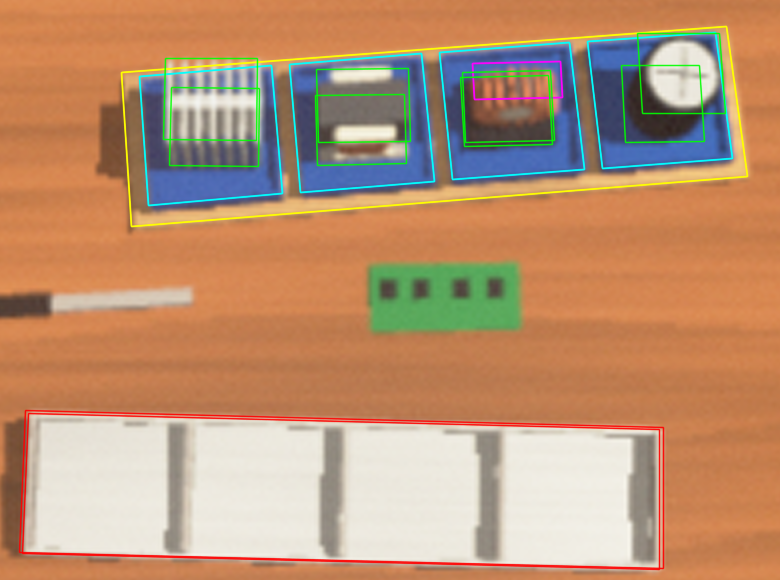

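The overlay agrees with the picture to within a few mm. All four parts lie almost square to world x, so I'll close the fingers along world x.

```bash
python3 -m jog '[{"roll":1},{"roll":1},{"roll":1},{"roll":1},{"roll":1},{"roll":1},{"roll":1},{"roll":1},{"roll":1},{"roll":1},{"roll":1},{"roll":1}]' 1 40 && python3 -m jog '[{"roll":1},{},{}]' && python3 -c "
from h import *;report()"
```

```text
invalid input
```

```bash
python3 -m jog '[{"linear":[0,0,0],"roll":1},{"linear":[0,0,0],"roll":1},{"linear":[0,0,0],"roll":1},{"linear":[0,0,0],"roll":1},{"linear":[0,0,0],"roll":1},{"linear":[0,0,0],"roll":1},{"linear":[0,0,0],"roll":1},{"linear":[0,0,0],"roll":1},{"linear":[0,0,0],"roll":1},{"linear":[0,0,0],"roll":1},{"linear":[0,0,0],"roll":1},{"linear":[0,0,0],"roll":1}]' 1 40 && python3 -m jog '[{"linear":[0,0,0],"roll":1},{"linear":[0,0,0],"roll":0},{"linear":[0,0,0],"roll":0}]' && python3 -c "
from h import *;report()"
```

```text
time_s: 1.1
position: [0.2311, 0.4989, 0.2309]
tool_rot: [[-0.085, 0.996, -0.001], [0.996, 0.085, -0.001], [-0.001, -0.001, -1.0]]
ft_force: [0.1, 0.1, -0.2]
grip_width: 0.0855
gripper_force: 0.0
time_s: 1.35
position: [0.2311, 0.499, 0.231]
tool_rot: [[-0.005, 1.0, -0.0], [1.0, 0.005, -0.001], [-0.001, -0.0, -1.0]]
ft_force: [0.4, 0.5, 0.2]
grip_width: 0.0855
gripper_force: 0.0
1.35 [0.2311 0.499  0.231 ] [ 1.     0.005 -0.   ] 0.085452275178484 0.0
```

```bash
python3 -m jog '[{"linear":[-0.76,0.63,0],"roll":0},{"linear":[-0.76,0.63,0],"roll":0},{"linear":[-0.76,0.63,0],"roll":0},{"linear":[-0.76,0.63,0],"roll":0},{"linear":[-0.76,0.63,0],"roll":0},{"linear":[-0.76,0.63,0],"roll":0},{"linear":[-0.76,0.63,0],"roll":0},{"linear":[-0.76,0.63,0],"roll":0},{"linear":[-0.76,0.63,0],"roll":0},{"linear":[-0.76,0.63,0],"roll":0},{"linear":[-0.76,0.63,0],"roll":0},{"linear":[-0.76,0.63,0],"roll":0}]' && python3 -m jog '[{"linear":[-0.76,0.63,0],"roll":0},{"linear":[-0.76,0.63,0],"roll":0},{"linear":[-0.76,0.63,0],"roll":0},{"linear":[0,0,0.9],"roll":0},{"linear":[0,0,0.9],"roll":0},{"linear":[0,0,0],"roll":0},{"linear":[0,0,0],"roll":0}]'
```

```text
time_s: 2.35
position: [0.5354, 0.1332, 0.2313]
tool_rot: [[-0.005, 1.0, -0.0], [1.0, 0.005, 0.0], [0.0, -0.0, -1.0]]
ft_force: [0.6, 0.0, -0.1]
grip_width: 0.0855
gripper_force: 0.0
time_s: 2.93
position: [0.6097, 0.0441, 0.1586]
tool_rot: [[-0.004, 1.0, -0.004], [1.0, 0.004, 0.0], [0.0, -0.004, -1.0]]
ft_force: [-0.4, 0.5, 1.3]
grip_width: 0.0856
gripper_force: 0.0
```

```bash
python3 -m jog '[{"linear":[-0.8,0.61,0],"roll":0},{"linear":[0,0,0.6],"roll":0},{"linear":[0,0,0.6],"roll":0},{"linear":[0,0,0.6],"roll":0},{"linear":[0,0,0.6],"roll":0},{"linear":[0,0,0.5],"roll":0},{"linear":[0,0,0.4],"roll":0},{"linear":[0,0,0],"roll":0},{"linear":[0,0,0],"roll":0}]' && python3 - <<'E'
from h import *
a=cv2.cvtColor(optics.get_image("scene"),cv2.COLOR_RGB2BGR)
cv2.imwrite("pics/s1.png",cv2.resize(a[110:290,110:350],None,fx=3.3,fy=3.3,interpolation=cv2.INTER_CUBIC))
E
```

```text
time_s: 3.68
position: [0.6359, 0.0123, 0.0294]
tool_rot: [[-0.004, 1.0, 0.002], [1.0, 0.004, -0.0], [-0.0, 0.002, -1.0]]
ft_force: [-0.1, 0.3, 1.7]
grip_width: 0.0852
gripper_force: 0.0
```

View pics/s1.png

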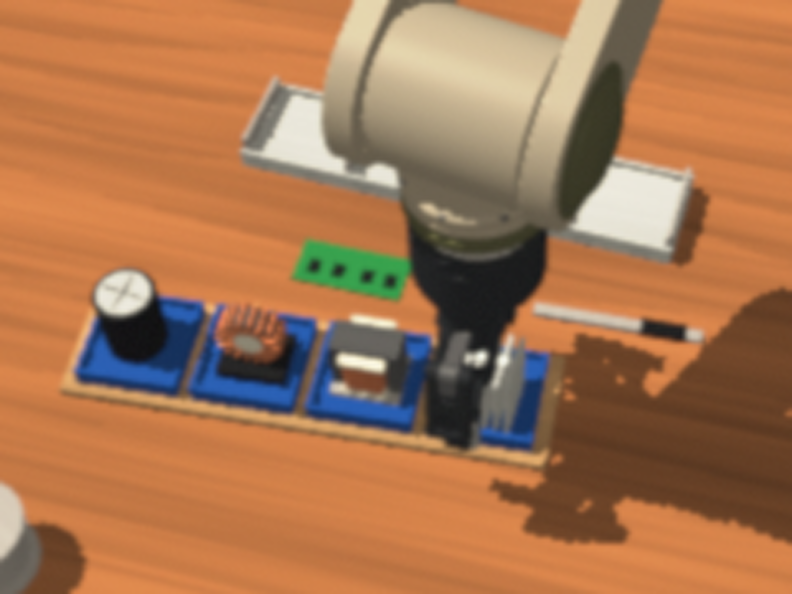

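```bash
python3 - <<'E'
from h import *
P=[[.636+.05,.0123,.03],[.636+.05,.0123,.07],[.6546,-.0105,.062],[.6546,.0335,.062],[.6546,.0335,.014],[.6148,-.0105,.062],[.6148,.0335,.062]]
print(np.round((proj(P,"scene")-[110,110])*3.3))
E
```

```text
[[459. 456.]
 [458. 421.]
 [434. 376.]
 [507. 391.]
 [507. 433.]
 [452. 321.]
 [523. 336.]]
```

The scene crop shows the finger at (457,440) and the heatsink's right edge at about (515,390). Both match the predicted positions, so I'll grip.

```bash
python3 -m jog '[{"linear":[0,0,0],"roll":0},{"linear":[0,0,0],"roll":0},{"linear":[0,0,0],"roll":0},{"linear":[0,0,0],"roll":0},{"linear":[0,0,0],"roll":0},{"linear":[0,0,0],"roll":0},{"linear":[0,0,0],"roll":0},{"linear":[0,0,0],"roll":0},{"linear":[0,0,0],"roll":0},{"linear":[0,0,0],"roll":0}]' -1 40 && python3 -m jog '[{"linear":[0,0,-0.2],"roll":0},{"linear":[0,0,-0.4],"roll":0},{"linear":[0,0,-0.6],"roll":0},{"linear":[0,0,-0.6],"roll":0},{"linear":[0,0,-0.4],"roll":0},{"linear":[0,0,0],"roll":0},{"linear":[0,0,0],"roll":0}]'
```

```text
time_s: 4.57
position: [0.6351, 0.012, 0.0282]
tool_rot: [[-0.003, 1.0, 0.001], [1.0, 0.003, -0.0], [-0.0, 0.001, -1.0]]
ft_force: [-1.5, 0.4, 6.1]
grip_width: 0.0394
gripper_force: 41.9
time_s: 5.15
position: [0.6348, 0.0121, 0.1156]
tool_rot: [[-0.003, 1.0, 0.001], [1.0, 0.003, -0.0], [-0.0, 0.001, -1.0]]
ft_force: [-0.7, -0.0, -1.9]
grip_width: 0.0397
gripper_force: 40.9
```

```bash
python3 -m jog '[{"linear":[-0.2,-0.2,0],"roll":0},{"linear":[-0.4,-0.43,0],"roll":0},{"linear":[-0.5,-0.55,0],"roll":0},{"linear":[-0.5,-0.55,0],"roll":0},{"linear":[-0.5,-0.55,0],"roll":0},{"linear":[-0.5,-0.55,0],"roll":0},{"linear":[-0.5,-0.55,0],"roll":0},{"linear":[-0.5,-0.55,0],"roll":0},{"linear":[-0.4,-0.43,0],"roll":0},{"linear":[-0.32,-0.34,0],"roll":0},{"linear":[0,0,0],"roll":0},{"linear":[0,0,0],"roll":0}]' && python3 -m jog '[{"linear":[0,0,0.4],"roll":0},{"linear":[0,0,0.6],"roll":0},{"linear":[0,0,0.5],"roll":0},{"linear":[0,0,0.3],"roll":0},{"linear":[0,0,0.2],"roll":0},{"linear":[0,0,0.1],"roll":0},{"linear":[0,0,0],"roll":0},{"linear":[0,0,0],"roll":0}]'
```

```text
time_s: 6.15
position: [0.4465, -0.1613, 0.1143]
tool_rot: [[-0.001, 1.0, -0.002], [1.0, 0.001, 0.001], [0.001, -0.002, -1.0]]
ft_force: [0.3, 0.4, -0.8]
grip_width: 0.0396
gripper_force: 40.9
time_s: 6.82
position: [0.4476, -0.1611, 0.0316]
tool_rot: [[-0.003, 1.0, 0.0], [1.0, 0.003, -0.0], [-0.0, 0.0, -1.0]]
ft_force: [0.1, 0.9, -0.7]
grip_width: 0.0397
gripper_force: 41.0
```

```bash
python3 -m jog '[{"linear":[0,0,0.06],"roll":0},{"linear":[0,0,0.05],"roll":0},{"linear":[0,0,0.04],"roll":0},{"linear":[0,0,0],"roll":0},{"linear":[0,0,0],"roll":0}]'
```

```text
time_s: 7.23
position: [0.4472, -0.1612, 0.0254]
tool_rot: [[-0.002, 1.0, 0.0], [1.0, 0.002, -0.0], [-0.0, 0.0, -1.0]]
ft_force: [-0.5, -0.2, -1.2]
grip_width: 0.0396
gripper_force: 41.0
```

```bash
python3 -m jog '[{"linear":[0,0,0.03],"roll":0},{"linear":[0,0,0],"roll":0},{"linear":[0,0,0],"roll":0}]'
```

```text
time_s: 7.48
position: [0.4473, -0.1613, 0.0242]
tool_rot: [[-0.002, 1.0, 0.0], [1.0, 0.002, -0.0], [-0.0, 0.0, -1.0]]
ft_force: [-0.5, -0.2, -0.4]
grip_width: 0.0395
gripper_force: 41.1
```

```bash
python3 -m jog '[{"linear":[0,0,0.03],"roll":0},{"linear":[0,0,0],"roll":0},{"linear":[0,0,0],"roll":0}]' && python3 -m jog '[{"linear":[0,0,0],"roll":0},{"linear":[0,0,0],"roll":0},{"linear":[0,0,0],"roll":0},{"linear":[0,0,0],"roll":0},{"linear":[0,0,0],"roll":0},{"linear":[0,0,0],"roll":0},{"linear":[0,0,0],"roll":0},{"linear":[0,0,0],"roll":0}]' 1
```

```text
time_s: 7.73
position: [0.4473, -0.1613, 0.0242]
tool_rot: [[-0.003, 1.0, 0.001], [1.0, 0.003, -0.001], [-0.001, 0.001, -1.0]]
ft_force: [-4.2, 1.2, 17.5]
grip_width: 0.0395
gripper_force: 43.1
time_s: 8.4
position: [0.4472, -0.1612, 0.0229]
tool_rot: [[-0.003, 1.0, -0.0], [1.0, 0.003, 0.0], [0.0, -0.0, -1.0]]
ft_force: [-0.2, 0.1, 0.1]
grip_width: 0.0856
gripper_force: 0.0
```

```bash
python3 -m jog '[{"linear":[0,0,-0.5],"roll":0},{"linear":[0,0,-0.9],"roll":0},{"linear":[0,0,-0.9],"roll":0},{"linear":[0.4,0.75,0],"roll":0},{"linear":[0.4,0.75,0],"roll":0},{"linear":[0.4,0.75,0],"roll":0},{"linear":[0.4,0.75,0],"roll":0},{"linear":[0.4,0.75,0],"roll":0},{"linear":[0.4,0.75,0],"roll":0},{"linear":[0.1,0.15,0],"roll":0},{"linear":[0,0,0],"roll":0},{"linear":[0,0,0],"roll":0}]' && python3 - <<'E'
from h import *
a=cv2.cvtColor(optics.get_image("scene"),cv2.COLOR_RGB2BGR)
cv2.imwrite("pics/s2.png",cv2.resize(a[110:290,110:350],None,fx=3.3,fy=3.3,interpolation=cv2.INTER_CUBIC))
E
```

```text
time_s: 9.4
position: [0.6323, -0.0608, 0.1144]
tool_rot: [[-0.003, 1.0, -0.001], [1.0, 0.003, 0.0], [0.0, -0.001, -1.0]]
ft_force: [-1.1, 0.0, 0.3]
grip_width: 0.085
gripper_force: 0.0
```

View pics/s2.png

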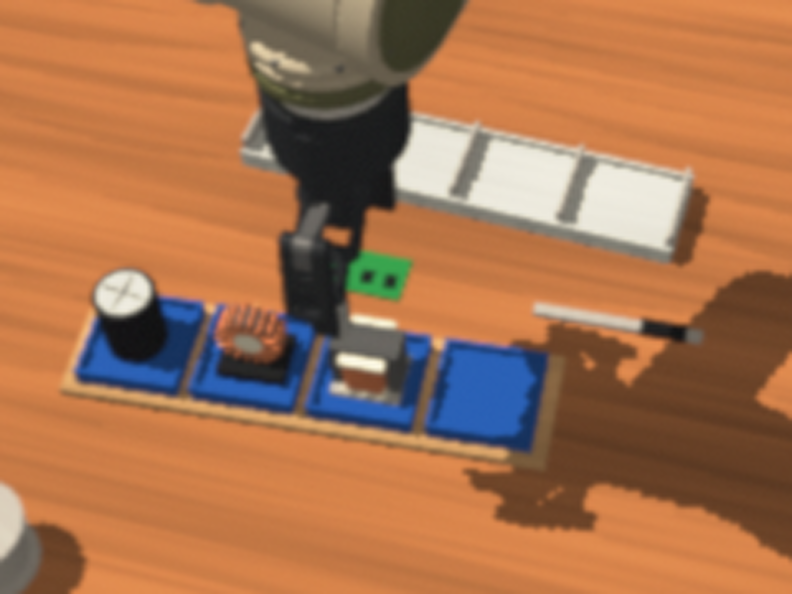

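The heatsink's tray is now empty, the transformer stands at (368,360), and the gripper is above it. Next I'll go down and grip.

```bash
python3 -m jog '[{"linear":[0,0,0.4],"roll":0},{"linear":[0,0,0.6],"roll":0},{"linear":[0,0,0.6],"roll":0},{"linear":[0,0,0.4],"roll":0},{"linear":[0,0,0.2],"roll":0},{"linear":[0,0,0],"roll":0},{"linear":[0,0,0],"roll":0}]' && python3 -m jog '[{"linear":[0,0,0],"roll":0},{"linear":[0,0,0],"roll":0},{"linear":[0,0,0],"roll":0},{"linear":[0,0,0],"roll":0},{"linear":[0,0,0],"roll":0},{"linear":[0,0,0],"roll":0},{"linear":[0,0,0],"roll":0},{"linear":[0,0,0],"roll":0},{"linear":[0,0,0],"roll":0},{"linear":[0,0,0],"roll":0}]' -1 60 && python3 -m jog '[{"linear":[0,0,-0.2],"roll":0},{"linear":[0,0,-0.4],"roll":0},{"linear":[0,0,-0.6],"roll":0},{"linear":[0,0,-0.6],"roll":0},{"linear":[0,0,-0.4],"roll":0},{"linear":[0,0,0],"roll":0},{"linear":[0,0,0],"roll":0}]'
```

```text
time_s: 10.03
position: [0.6329, -0.0614, 0.0277]
tool_rot: [[-0.002, 1.0, 0.001], [1.0, 0.002, -0.0], [-0.0, 0.001, -1.0]]
ft_force: [0.4, 0.1, 1.4]
grip_width: 0.0855
gripper_force: 0.0
time_s: 10.87
position: [0.6333, -0.0608, 0.0278]
tool_rot: [[-0.003, 1.0, 0.001], [1.0, 0.003, -0.0], [-0.0, 0.001, -1.0]]
ft_force: [-1.6, 0.4, 6.6]
grip_width: 0.0353
gripper_force: 60.0
time_s: 11.45
position: [0.6329, -0.0607, 0.1151]
tool_rot: [[-0.003, 1.0, 0.001], [1.0, 0.003, -0.0], [-0.0, 0.001, -1.0]]
ft_force: [-0.4, 1.0, -2.1]
grip_width: 0.035
gripper_force: 59.4
```

```bash
python3 -m jog '[{"linear":[-0.03,-0.2,0],"roll":0},{"linear":[-0.06,-0.45,0],"roll":0},{"linear":[-0.09,-0.65,0],"roll":0},{"linear":[-0.09,-0.65,0],"roll":0},{"linear":[-0.09,-0.65,0],"roll":0},{"linear":[-0.09,-0.65,0],"roll":0},{"linear":[-0.09,-0.65,0],"roll":0},{"linear":[-0.06,-0.45,0],"roll":0},{"linear":[-0.03,-0.21,0],"roll":0},{"linear":[0,0,0],"roll":0},{"linear":[0,0,0],"roll":0}]' && python3 -m jog '[{"linear":[0,0,0.4],"roll":0},{"linear":[0,0,0.6],"roll":0},{"linear":[0,0,0.5],"roll":0},{"linear":[0,0,0.3],"roll":0},{"linear":[0,0,0.2],"roll":0},{"linear":[0,0,0.1],"roll":0},{"linear":[0,0,0.06],"roll":0},{"linear":[0,0,0.04],"roll":0},{"linear":[0,0,0.03],"roll":0},{"linear":[0,0,0],"roll":0},{"linear":[0,0,0],"roll":0}]'
```

```text
time_s: 12.37
position: [0.4511, -0.0865, 0.1146]
tool_rot: [[-0.002, 1.0, -0.0], [1.0, 0.002, 0.0], [0.0, -0.0, -1.0]]
ft_force: [0.0, 0.1, -3.3]
grip_width: 0.0355
gripper_force: 59.5
time_s: 13.28
position: [0.4509, -0.0865, 0.0261]
tool_rot: [[-0.003, 1.0, 0.001], [1.0, 0.003, -0.0], [-0.0, 0.001, -1.0]]
ft_force: [-0.6, 0.8, -3.1]
grip_width: 0.0352
gripper_force: 59.5
```

```bash
python3 -m jog '[{"linear":[0,0,0.03],"roll":0},{"linear":[0,0,0.02],"roll":0},{"linear":[0,0,0.01],"roll":0},{"linear":[0,0,0],"roll":0},{"linear":[0,0,0],"roll":0}]'
```

```text
time_s: 13.7
position: [0.4508, -0.0865, 0.0238]
tool_rot: [[-0.003, 1.0, 0.001], [1.0, 0.003, -0.0], [-0.0, 0.001, -1.0]]
ft_force: [-2.4, 1.1, 5.6]
grip_width: 0.0351
gripper_force: 60.4
```

```bash
python3 -m jog '[{"linear":[0,0,0],"roll":0},{"linear":[0,0,0],"roll":0},{"linear":[0,0,0],"roll":0},{"linear":[0,0,0],"roll":0},{"linear":[0,0,0],"roll":0},{"linear":[0,0,0],"roll":0},{"linear":[0,0,0],"roll":0},{"linear":[0,0,0],"roll":0}]' 1 40 && python3 -m jog '[{"linear":[0,0,-0.5],"roll":0},{"linear":[0,0,-0.9],"roll":0},{"linear":[0,0,-0.9],"roll":0},{"linear":[-0.2,0.79,0],"roll":0},{"linear":[-0.2,0.79,0],"roll":0},{"linear":[-0.2,0.79,0],"roll":0},{"linear":[-0.2,0.79,0],"roll":0},{"linear":[-0.2,0.79,0],"roll":0},{"linear":[-0.2,0.79,0],"roll":0},{"linear":[0,0,0],"roll":0},{"linear":[0,0,0],"roll":0}]' && python3 - <<'E'
from h import *
a=cv2.cvtColor(optics.get_image("scene"),cv2.COLOR_RGB2BGR)
cv2.imwrite("pics/s3.png",cv2.resize(a[110:290,110:350],None,fx=3.3,fy=3.3,interpolation=cv2.INTER_CUBIC))
E
```

```text
time_s: 14.37
position: [0.4506, -0.0864, 0.0233]
tool_rot: [[-0.003, 1.0, -0.0], [1.0, 0.003, -0.0], [-0.0, -0.0, -1.0]]
ft_force: [0.7, 1.1, -0.5]
grip_width: 0.0856
gripper_force: 0.0
time_s: 15.28
position: [0.6409, -0.1341, 0.1142]
tool_rot: [[-0.003, 1.0, -0.001], [1.0, 0.003, 0.0], [0.0, -0.001, -1.0]]
ft_force: [-0.0, 1.0, -0.4]
grip_width: 0.0857
gripper_force: 0.0
```

View pics/s3.png

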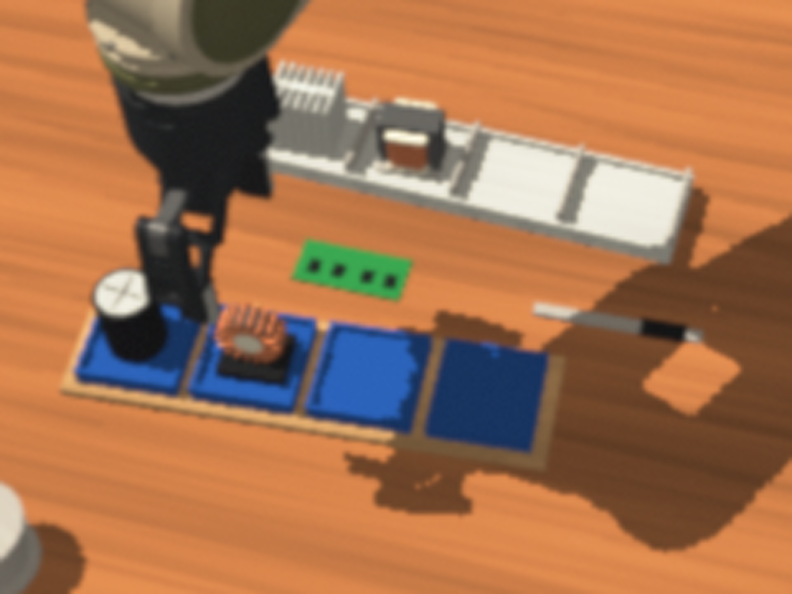

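The heatsink and transformer stand upright in the two right-hand bays. The choke is at (252,350), with its foot's front edge running (220,373)–(282,384). I'll check its pose against the earlier fit.

```bash
python3 - <<'E'
from h import *
for y in(0,5,10):
  p=[.6408,-.1345,np.radians(y)]
  print(y,np.round((proj(place(p,[[.018,-.022,.014],[.018,.022,.014],[0,0,.064],[.009,0,.043]]),"scene")-[110,110])*3.3).tolist())
E
```

```text
0 [[211.0, 375.0], [277.0, 389.0], [243.0, 313.0], [243.0, 344.0]]
5 [[213.0, 377.0], [281.0, 387.0], [243.0, 313.0], [244.0, 344.0]]
10 [[214.0, 380.0], [284.0, 385.0], [243.0, 313.0], [245.0, 345.0]]
```

```bash
python3 -m jog '[{"linear":[0.04,-0.02,0.4],"roll":0},{"linear":[0,0,0.6],"roll":0},{"linear":[0,0,0.6],"roll":0},{"linear":[0,0,0.4],"roll":0},{"linear":[0,0,0.15],"roll":0},{"linear":[0,0,0],"roll":0},{"linear":[0,0,0],"roll":0}]' && python3 -m jog '[{"linear":[0,0,0],"roll":0},{"linear":[0,0,0],"roll":0},{"linear":[0,0,0],"roll":0},{"linear":[0,0,0],"roll":0},{"linear":[0,0,0],"roll":0},{"linear":[0,0,0],"roll":0},{"linear":[0,0,0],"roll":0},{"linear":[0,0,0],"roll":0},{"linear":[0,0,0],"roll":0},{"linear":[0,0,0],"roll":0},{"linear":[0,0,0],"roll":0},{"linear":[0,0,0],"roll":0}]' -1 40 && python3 -m jog '[{"linear":[0,0,-0.2],"roll":0},{"linear":[0,0,-0.4],"roll":0},{"linear":[0,0,-0.6],"roll":0},{"linear":[0,0,-0.6],"roll":0},{"linear":[0,0,-0.4],"roll":0},{"linear":[0,0,0],"roll":0},{"linear":[0,0,0],"roll":0}]'
```

```text
time_s: 15.92
position: [0.6395, -0.1323, 0.0303]
tool_rot: [[-0.002, 1.0, 0.001], [1.0, 0.002, -0.0], [-0.0, 0.001, -1.0]]
ft_force: [-0.5, -0.8, -0.4]
grip_width: 0.0858
gripper_force: 0.0
time_s: 16.92
position: [0.6398, -0.1324, 0.0297]
tool_rot: [[-0.003, 1.0, 0.001], [1.0, 0.003, -0.0], [-0.0, 0.001, -1.0]]
ft_force: [-0.4, 0.6, 5.1]
grip_width: 0.0174
gripper_force: 40.4
time_s: 17.5
position: [0.6395, -0.1323, 0.1175]
tool_rot: [[-0.002, 1.0, 0.0], [1.0, 0.002, -0.0], [-0.0, 0.0, -1.0]]
ft_force: [-1.4, 0.7, -1.8]
grip_width: 0.0178
gripper_force: 39.6
```

```bash
python3 -m jog '[{"linear":[0.13,-0.2,0],"roll":0},{"linear":[0.28,-0.43,0],"roll":0},{"linear":[0.36,-0.55,0],"roll":0},{"linear":[0.36,-0.55,0],"roll":0},{"linear":[0.36,-0.55,0],"roll":0},{"linear":[0.36,-0.55,0],"roll":0},{"linear":[0.36,-0.55,0],"roll":0},{"linear":[0.36,-0.55,0],"roll":0},{"linear":[0.28,-0.43,0],"roll":0},{"linear":[0.18,-0.29,0],"roll":0},{"linear":[0,0,0],"roll":0},{"linear":[0,0,0],"roll":0}]' && python3 -m jog '[{"linear":[0,0,0.4],"roll":0},{"linear":[0,0,0.6],"roll":0},{"linear":[0,0,0.5],"roll":0},{"linear":[0,0,0.3],"roll":0},{"linear":[0,0,0.2],"roll":0},{"linear":[0,0,0.1],"roll":0},{"linear":[0,0,0.06],"roll":0},{"linear":[0,0,0.04],"roll":0},{"linear":[0,0,0.03],"roll":0},{"linear":[0,0,0],"roll":0},{"linear":[0,0,0],"roll":0}]'
```

```text
time_s: 18.5
position: [0.4528, -0.0114, 0.1166]
tool_rot: [[-0.003, 1.0, -0.002], [1.0, 0.003, 0.0], [0.0, -0.002, -1.0]]
ft_force: [0.1, 0.1, -0.7]
grip_width: 0.017
gripper_force: 39.5
time_s: 19.42
position: [0.4535, -0.0117, 0.0285]
tool_rot: [[-0.003, 1.0, 0.001], [1.0, 0.003, -0.0], [-0.0, 0.001, -1.0]]
ft_force: [0.4, 0.2, -1.3]
grip_width: 0.0175
gripper_force: 39.6
```

```bash
python3 -m jog '[{"linear":[0,0,0.03],"roll":0},{"linear":[0,0,0.02],"roll":0},{"linear":[0,0,0.02],"roll":0},{"linear":[0,0,0],"roll":0},{"linear":[0,0,0],"roll":0}]'
```

```text
time_s: 19.83
position: [0.4534, -0.0116, 0.0256]
tool_rot: [[-0.003, 1.0, 0.0], [1.0, 0.003, -0.0], [-0.0, 0.0, -1.0]]
ft_force: [-1.9, 0.5, 4.4]
grip_width: 0.0175
gripper_force: 40.2
```

```bash
python3 -m jog '[{"linear":[0,0,0],"roll":0},{"linear":[0,0,0],"roll":0},{"linear":[0,0,0],"roll":0},{"linear":[0,0,0],"roll":0},{"linear":[0,0,0],"roll":0},{"linear":[0,0,0],"roll":0},{"linear":[0,0,0],"roll":0},{"linear":[0,0,0],"roll":0},{"linear":[0,0,0],"roll":0},{"linear":[0,0,0],"roll":0}]' 1 40 && python3 -m jog '[{"linear":[0,0,-0.45],"roll":0},{"linear":[0,0,-0.9],"roll":0},{"linear":[0,0,-0.9],"roll":0},{"linear":[-0.63,0.59,0],"roll":0},{"linear":[-0.63,0.59,0],"roll":0},{"linear":[-0.63,0.59,0],"roll":0},{"linear":[-0.63,0.59,0],"roll":0},{"linear":[-0.63,0.59,0],"roll":0},{"linear":[-0.63,0.59,0],"roll":0},{"linear":[-0.63,0.59,0],"roll":0},{"linear":[-0.6,0.6,0],"roll":0},{"linear":[0,0,0],"roll":0}]' && python3 -m jog '[{"linear":[0,0,0.4],"roll":0},{"linear":[0,0,0],"roll":0}]' && python3 - <<'E'
from h import *
a=cv2.cvtColor(optics.get_image("scene"),cv2.COLOR_RGB2BGR)
cv2.imwrite("pics/s4.png",cv2.resize(a[110:290,110:350],None,fx=3.3,fy=3.3,interpolation=cv2.INTER_CUBIC))
for x,y in((.643,-.212),(.643,-.216)):print(np.round((proj([[x,y,.064],[x,y,.014]],"scene")-[110,110])*3.3).tolist())
E
```

```text
time_s: 20.67
position: [0.4533, -0.0116, 0.0253]
tool_rot: [[-0.003, 1.0, 0.0], [1.0, 0.003, -0.0], [-0.0, 0.0, -1.0]]
ft_force: [0.2, 0.5, 0.7]
grip_width: 0.0857
gripper_force: 0.0
time_s: 21.67
position: [0.6455, -0.2159, 0.1142]
tool_rot: [[0.0, 1.0, 0.002], [1.0, -0.0, -0.002], [-0.002, 0.002, -1.0]]
ft_force: [-0.2, -0.9, -0.5]
grip_width: 0.0858
gripper_force: 0.0
time_s: 21.83
position: [0.6419, -0.2112, 0.0963]
tool_rot: [[-0.002, 1.0, -0.004], [1.0, 0.002, 0.002], [0.002, -0.004, -1.0]]
ft_force: [-0.2, 0.8, -1.3]
grip_width: 0.0857
gripper_force: 0.0
[[123.0, 291.0], [138.0, 336.0]]
[[117.0, 289.0], [132.0, 335.0]]
```

View pics/s4.png

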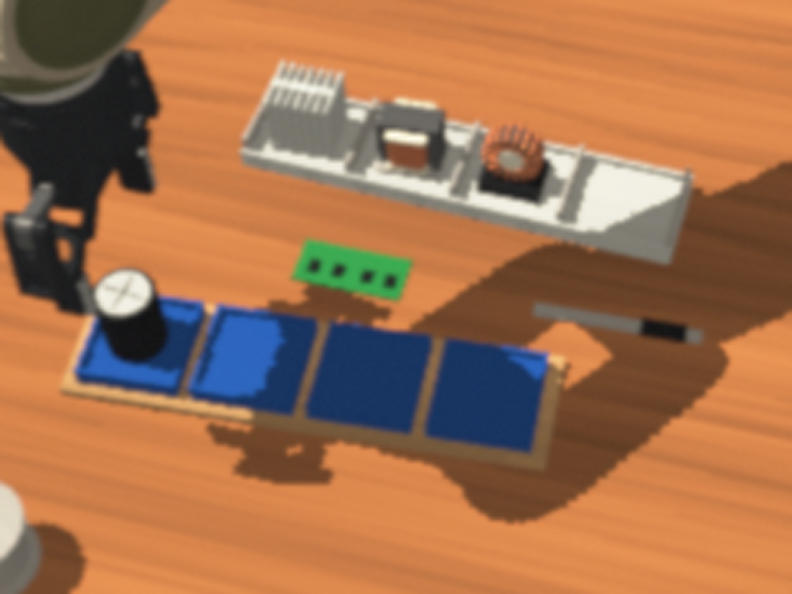

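The choke stands in the third bay. The capacitor's top centre is at (125,292), against a predicted (123,291), so the pose is good.

```bash
python3 -m jog '[{"linear":[0,0,0],"roll":0},{"linear":[0,0,0.6],"roll":0},{"linear":[0,0,0.6],"roll":0},{"linear":[0,0,0.35],"roll":0},{"linear":[0,0,0.2],"roll":0},{"linear":[0,0,0],"roll":0},{"linear":[0,0,0],"roll":0}]' && python3 -m jog '[{"linear":[0,0,0],"roll":0},{"linear":[0,0,0],"roll":0},{"linear":[0,0,0],"roll":0},{"linear":[0,0,0],"roll":0},{"linear":[0,0,0],"roll":0},{"linear":[0,0,0],"roll":0},{"linear":[0,0,0],"roll":0},{"linear":[0,0,0],"roll":0},{"linear":[0,0,0],"roll":0},{"linear":[0,0,0],"roll":0}]' -1 40 && python3 -m jog '[{"linear":[0,0,-0.2],"roll":0},{"linear":[0,0,-0.4],"roll":0},{"linear":[0,0,-0.6],"roll":0},{"linear":[0,0,-0.6],"roll":0},{"linear":[0,0,-0.4],"roll":0},{"linear":[0,0,0],"roll":0},{"linear":[0,0,0],"roll":0}]'
```

```text
time_s: 22.47
position: [0.6434, -0.2116, 0.0304]
tool_rot: [[-0.003, 1.0, 0.001], [1.0, 0.003, -0.001], [-0.001, 0.001, -1.0]]
ft_force: [0.1, -0.8, 0.1]
grip_width: 0.0854
gripper_force: 0.0
time_s: 23.3
position: [0.6433, -0.2117, 0.0302]
tool_rot: [[-0.003, 1.0, 0.001], [1.0, 0.003, -0.001], [-0.001, 0.001, -1.0]]
ft_force: [-1.0, 0.4, 6.4]
grip_width: 0.0393
gripper_force: 40.7
time_s: 23.88
position: [0.643, -0.2115, 0.1177]
tool_rot: [[-0.003, 1.0, 0.001], [1.0, 0.003, -0.0], [-0.0, 0.001, -1.0]]
ft_force: [0.2, -0.1, -1.7]
grip_width: 0.0389
gripper_force: 40.3
```

```bash
python3 -m jog '[{"linear":[0.3,-0.2,0],"roll":0},{"linear":[0.5,-0.34,0],"roll":0},{"linear":[0.65,-0.44,0],"roll":0},{"linear":[0.65,-0.44,0],"roll":0},{"linear":[0.65,-0.44,0],"roll":0},{"linear":[0.65,-0.44,0],"roll":0},{"linear":[0.65,-0.44,0],"roll":0},{"linear":[0.65,-0.44,0],"roll":0},{"linear":[0.65,-0.44,0],"roll":0},{"linear":[0.65,-0.44,0],"roll":0},{"linear":[0.5,-0.34,0],"roll":0},{"linear":[0.39,-0.25,0],"roll":0}]' && python3 -m jog '[{"linear":[0,0,0],"roll":0},{"linear":[0,0,0],"roll":0},{"linear":[0,0,0.4],"roll":0},{"linear":[0,0,0.6],"roll":0},{"linear":[0,0,0.5],"roll":0},{"linear":[0,0,0.3],"roll":0},{"linear":[0,0,0.2],"roll":0},{"linear":[0,0,0.1],"roll":0},{"linear":[0,0,0.06],"roll":0},{"linear":[0,0,0.04],"roll":0},{"linear":[0,0,0],"roll":0},{"linear":[0,0,0],"roll":0}]'
```

```text
time_s: 24.88
position: [0.4538, 0.0652, 0.1161]
tool_rot: [[-0.003, 1.0, -0.004], [1.0, 0.003, 0.001], [0.001, -0.004, -1.0]]
ft_force: [-0.4, 0.0, -1.1]
grip_width: 0.0391
gripper_force: 40.4
time_s: 25.88
position: [0.4566, 0.0635, 0.0298]
tool_rot: [[-0.003, 1.0, 0.001], [1.0, 0.003, -0.0], [-0.0, 0.001, -1.0]]
ft_force: [0.2, -0.0, -1.5]
grip_width: 0.039
gripper_force: 40.4
```

```bash
python3 -m jog '[{"linear":[0,0,0.04],"roll":0},{"linear":[0,0,0.03],"roll":0},{"linear":[0,0,0.02],"roll":0},{"linear":[0,0,0.01],"roll":0},{"linear":[0,0,0],"roll":0},{"linear":[0,0,0],"roll":0}]'
```

```text
time_s: 26.38
position: [0.4564, 0.0636, 0.0262]
tool_rot: [[-0.003, 1.0, 0.001], [1.0, 0.003, -0.0], [-0.0, 0.001, -1.0]]
ft_force: [-3.8, 0.3, 11.2]
grip_width: 0.0393
gripper_force: 41.6
```

Contact made. I'll open, raise and back away to the left, then look from the top camera.

```bash
python3 -m jog '[{"linear":[0,0,0],"roll":0},{"linear":[0,0,0],"roll":0},{"linear":[0,0,0],"roll":0},{"linear":[0,0,0],"roll":0},{"linear":[0,0,0],"roll":0},{"linear":[0,0,0],"roll":0},{"linear":[0,0,0],"roll":0},{"linear":[0,0,0],"roll":0}]' 1 && python3 -m jog '[{"linear":[0,0,-0.4],"roll":0},{"linear":[0,0,-0.9],"roll":0},{"linear":[0,0,-0.9],"roll":0},{"linear":[0,0,-0.9],"roll":0},{"linear":[0.9,-0.2,0],"roll":0},{"linear":[0.9,-0.2,0],"roll":0},{"linear":[0.9,-0.2,0],"roll":0},{"linear":[0.9,-0.2,0],"roll":0},{"linear":[0.9,-0.2,0],"roll":0},{"linear":[0.9,-0.2,0],"roll":0},{"linear":[0,0,0],"roll":0},{"linear":[0,0,0],"roll":0}]' && python3 - <<'E'
from h import *
a=cv2.cvtColor(optics.get_image("top"),cv2.COLOR_RGB2BGR)
a=cv2.resize(a,None,fx=4,fy=4,interpolation=cv2.INTER_CUBIC)
r,_=fit(rect(.034,.153,.025),[(180+(u+.5)/4.6-.5,194+(v+.5)/4.6-.5) for u,v in [(35,30),(760,50),(760,210),(28,192)]],[.45,0,0])
for i,(hx,hy,h) in enumerate([(.02,.022,.048),(.018,.022,.042),(.018,.022,.008),(.02,.02,.05)]):
    b=place(r,[[0,-.1125+.075*i,0]])[0];show(a,[b[0],b[1],0],hx,hy,.01,.01+h,(0,0,255))
cv2.imwrite("pics/f1.png",a[720:1000,700:1440])
E
```

```text
time_s: 27.05
position: [0.4563, 0.0636, 0.0253]
tool_rot: [[-0.003, 1.0, -0.0], [1.0, 0.003, 0.0], [0.0, -0.0, -1.0]]
ft_force: [0.8, 0.0, -1.2]
grip_width: 0.0852
gripper_force: 0.0
time_s: 28.05
position: [0.4069, 0.2808, 0.1491]
tool_rot: [[-0.006, 1.0, -0.0], [1.0, 0.006, -0.0], [-0.0, -0.0, -1.0]]
ft_force: [0.7, -1.4, 0.6]
grip_width: 0.0854
gripper_force: 0.0
```

View pics/f1.png

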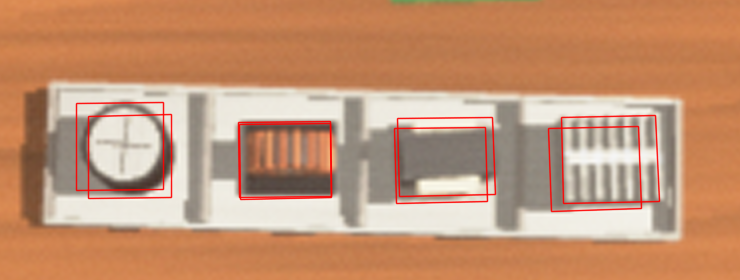

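From left to right the rack holds the capacitor (125,145), choke (287,160), transformer (445,155) and heatsink (608,160). All stand upright within a few mm of the predicted bay centres, and the robot is clear, so I'm handing in.

```bash
python3 -c "
from rig import env
print(env.close_job())"
```

```text
the job is handed in; nothing more can be done
None
```

All four parts now stand upright in the rack in reverse order (left to right: capacitor, choke, transformer, heatsink), released and within a few mm of their bay centres by the last top-camera view; I handed the job in at about 28 s, and no verdict was returned.

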